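# Dim the lamp and hold the dark box open

### The job

The cell in the dark box has to be inspected without glare. First set the dimmer lever on the lamp unit upright (half light) while the box is still shut, then lift the box's lid by its handle to 45 degrees and hold it there with the gripper: the lid falls shut by itself, so your program finishes while still holding it steady at 45 degrees, with the dimmer still upright. Leave the loose glassware and other things on the bench where they are.

Things in the scene. Friction and masses are not known exactly. Their poses are not given: they have to be found in the camera images.
- dark_box: Grey box fixed to the bench, 200 mm (its x) by 260 mm (its y) by 120 mm high, walls 6 mm, covered by a hinged lid of the same colour with a steel handle. Origin at the centre of its underside; its -x side is the front (towards the robot at yaw 0), its y runs along the hinge. It stands to the robot's left or right, the lamp unit on the other side.
- lid_hinge (a point): Middle of the lid's hinge line, on the top rear edge of the dark box: 100 mm along the box's +x from its centre, 120 mm above the bench. The hinge line runs along the box's y.
- lid_handle (a point): Centre of the lid's handle, a steel bar 12 mm in diameter, 110 mm long, parallel to the hinge, on two 12 mm posts (98 mm clear between them) on the lid's top near its front edge; moves and tilts with the lid. Lid shut: 165 mm in front of the hinge (box -x) and 52 mm above it (172 mm above the bench, 46 mm above the lid's top face), axes as the box's.
- lid (a joint): Lid angle in rad: 0 shut, growing as its front edge swings up and back about the hinge, 0.785 at 45 degrees, stop at 1.3. The lid is a 6 mm plate, 206 by 266 mm, about 0.35 to 0.6 kg with its handle; at every angle it falls shut if let go. The hinge has almost no friction: lifting at the handle takes about 3 N.
- lamp_unit: Grey metal housing, fixed to the bench, 180 mm (its x) by 140 mm (its y) by 100 mm high, black cooling slots in the sides, a round lens on its +x face, the dimmer lever on top. Origin at the centre of its underside; its -x side is the front.
- dimmer_pivot (a point): Pivot of the dimmer lever, at the centre of the housing's top face, 100 mm above the bench. The lever swings in the lamp unit's x-z plane, between two aluminium quadrant plates (42 mm radius, 4 mm thick, standing 20 to 24 mm to either side in y) with black marks at the two ends of the swing and at upright.
- dimmer_ball (a point): Centre of the black ball, 26 mm in diameter, at the end of the dimmer lever, 80 mm from the pivot along a 10 mm steel stem.
- dimmer (a joint): Angle of the dimmer lever in rad: 0 upright (half light), positive leaning to the lamp unit's +x side (away from the robot at yaw 0; full light at +0.75), negative leaning to its -x side (-0.75, off). It starts leaning to +x. It stays where it is left; moving it takes about 1.5 to 2 N at the ball.
- petri: Loose glass dish, 70 mm across, 16 mm high, on the bench near the robot. Not to be disturbed. Origin at the centre of its underside.
- vial: Loose small glass vial with white cap, 28 mm across, 60 mm high, on the bench near the robot. Not to be disturbed. Origin at the centre of its underside.
- spatula: Loose steel spatula, 180 mm long, lying on the bench near the robot. Not to be disturbed.
- beaker: Loose empty glass beaker, 76 mm across, 95 mm high, behind the task's things. Not to be disturbed. Origin at the centre of its underside.
- wash_bottle: Loose white plastic bottle, 66 mm across, 170 mm high, at the left. Not to be disturbed. Origin at the centre of its underside.
- reagent: Loose amber glass jar with a blue cap, 72 mm across, 130 mm high, at the right. Not to be disturbed. Origin at the centre of its underside.
- tip_rack: Loose clear plastic box, 85 by 120 by 60 mm high, at the right. Not to be disturbed. Origin at the centre of its underside.
Mind the look-alikes: they are no part of the job. Leave any purple look-alike of the lamp_unit alone.

How it is judged:
By the outcome, as a careful person would: the job done as asked, in the order asked, and still so for the second after the job is handed in, while the arm keeps its last pose, push and grip.
It also fails if it takes over 51 s, if anything falls off the work surface, if the arm or the gripper's body presses on something with over 40 N, if the wrist force passes 120 N, or if a joint passes its speed limit or range.

### The arm

A 6-joint arm with a two-finger parallel gripper is mounted at the origin on the work surface. World frame = base frame: x ahead of the robot, y to its left, z up, the work surface at z = 0. Lengths are in mm, angles in rad, forces in N, time in s.
With the tool pointing down it reaches from about 300 to 750 mm from the base axis. Payload 8.5 kg.
Tool frame: the origin (TCP) lies midway between the tips of the shut fingers; the grasp point (between the pads) lies 19 mm behind it (ctrl.grasp_offset is the distance from the TCP to the grasp point, in mm); z points along the fingers, y is the line along which they close (so a half turn about z gives the same grasp; the last joint's range is limited). The gripper opens to 85 mm and grips with 20 to 120 N. Pads are 22 mm wide; open, the fingers measure 114 mm over their backs; the gripper's body (76 mm by 85 mm) begins 54 mm behind the grasp point. The pads swing forward as they close: fully open they stand 13 mm farther back than shut.
Start: joints at [0.983, 0.381, 1.297, -0, 1.464, -0.215], TCP at [200.314, 512.206, 231.322] pointing down, gripper open.
Joint ranges: [-3.11, 3.11], [-0.89, 2.33], [0.22, 2.48], [-1.42, 4.56], [0.17, 2.85], [-2.88, 2.88]. Speed limits (rad/s): [2.39, 2.39, 3.14, 3.14, 3.14, 3.14].

### API

Orientations are given as a 3x3 rotation matrix whose columns are the frame's x, y, z axes.
In Python, from bench import ctrl, viewer gives the robot as it stands. The module is installed in compiled form; this text tells all that it offers.
- The arm moves only by the tool move_arm, never from a script. Its argument "motion" is a list of rows, each a list of 7 numbers: the shift along the tool's x, y, z in cm, then the turn, a rotation vector about the tool's x, y, z in degrees, then the closure, from 0 (fully open) to 1 (shut). A call has 1 to 20 rows; each row shifts and turns the commanded pose from where the row before left it, along the tool's axes as they then stand; what a row does not reach is not made up. A row lasts 1/10 s, in which the tool goes at most 50 mm and 8.59 degrees, less where a joint would pass 70% of its speed; a pose out of reach is approached as far as the arm can. A call with a gripper value outside its range is refused whole. The fingers move at their own pace and stop on an object; "newtons" is the grip in N (left out, the last holds). Time passes only in rows, so rows that do not move let the fingers close. It gives the time, the measured TCP pose, the force, the opening and the grip force at its end, in the units of the state.
- ctrl.state(): the state, without advancing time (a new reading comes with each control period).
- viewer.read_camera(name): name is "scene" or "top" or "wrist"; returns a dict with "frame" (400x640x3 uint8, red, green, blue), "K" (3x3 intrinsics, pixels), "dist" ([k1, k2, p1, p2, k3] as OpenCV has them; the pictures are not rectified), "xyz" and "orientation" of the camera in the world. Camera axes: x right, y down, z forward; pixel columns grow to the right and rows downward; lengths in mm; the calibration is good to about 2 mm. A picture is of the moment at which its call begins. There is no depth.
- ctrl.sign_off(): hands the job in; it is judged then, once.
The state is a dict: "clock": time; "joint_pos": joint angles; "qd": joint speeds; "tau": joint torques, N m; "tcp_pos": TCP position; "ee_rot": TCP orientation; "contact_force": force on the tool from outside, world axes, zero at the start; "ft_torque": the same for the moment, N m; "finger_gap": finger opening in mm; "grasp_force": force on a finger pad.
Only numpy, scipy, OpenCV 4.12 (cv2) and the standard library are available. Lean on these libraries where they do the work, as an engineer would, in place of code of your own. Each camera call takes 0.05 s, during which the arm holds its last target. There are 200 camera calls.

## Working session

There is one attempt and no reset: what is moved stays moved. The work goes in short steps, Python scripts to look and compute and a tool call to move; the robot and the scene stay as the last step left them, time stands still between calls to the robot, and variables do not carry over. Pictures are saved under pics/ and viewed, at most 10 in all, crops included, and the job is handed in when it is done.

Besides the shell and the picture viewer there is one more tool, called after "Emit:" in YAML: its name, and indented under it one key for each argument. move_arm: Moves the arm, as the interface text tells. Its arguments: {"type":"object","properties":{"motion":{"type":"array"},"newtons":{"type":"number"}},"required":["motion"]}

```bash
mkdir -p pics; python3 - <<'E'
from bench import ctrl, viewer
import cv2,numpy as np
for n in("scene","top"):
    c=viewer.read_camera(n); cv2.imwrite(f"pics/{n}0.png",c["frame"][:,:,::-1])
    print(n,c["K"],c["dist"],c["xyz"],c["orientation"])
s=ctrl.state();print(s["clock"],s["tcp_pos"],s["ee_rot"],s["finger_gap"],ctrl.grasp_offset)
E
```

```text
scene [[411.39052542   0.         322.04331485]
 [  0.         411.39052542 203.0668235 ]
 [  0.           0.           1.        ]] [0.0143552 0.        0.        0.        0.       ] [1133.16281591 -792.49582068 1156.63925209] [[ 0.8435574   0.38729255 -0.3720422 ]
 [ 0.53701751 -0.60211696  0.59081923]
 [ 0.00480697 -0.6981831  -0.7159031 ]]
top [[429.43084536   0.         319.78286097]
 [  0.         429.43084536 203.03567843]
 [  0.           0.           1.        ]] [0.04027354 0.         0.         0.         0.        ] [ 522.36718536   85.69480002 1474.57337634] [[ 2.04821279e-02 -9.97503800e-01  6.75770030e-02]
 [-9.99789713e-01 -2.05032921e-02  3.80440135e-04]
 [ 1.00606055e-03 -6.75705847e-02 -9.97713989e-01]]
0.1 [200.16545818 512.01056168 230.7837189 ] [[-9.31312118e-01  3.64221307e-01 -7.61078100e-04]
 [ 3.64221958e-01  9.31311572e-01 -1.05861391e-03]
 [ 3.23231101e-04 -1.26310132e-03 -9.99999150e-01]] 85.55130610189318 18.700000000000003
```

View pics/scene0.png

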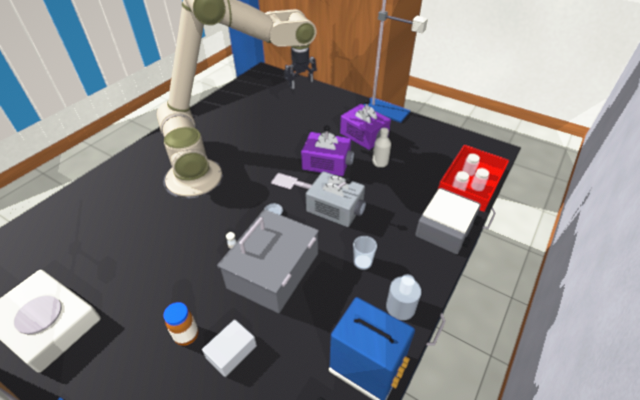

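View pics/top0.png

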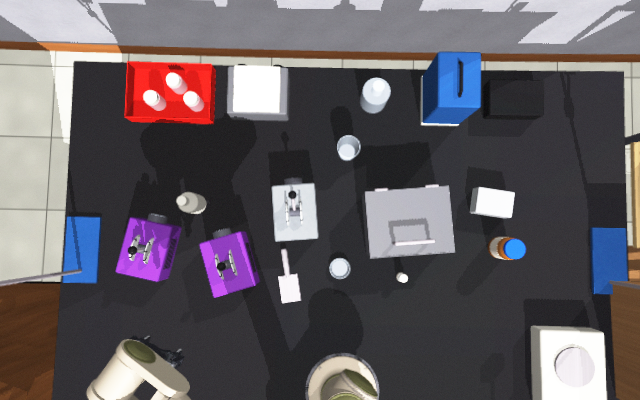

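The top view shows the lamp unit (grey, about 295,212), the box (about 410,222) and the handle bar (392–434, 242). The two purple units are look-alikes. I'll enlarge for readings.

```bash
python3 - <<'E'
import cv2
a=cv2.imread("pics/top0.png")[170:290,260:470]
b=cv2.resize(a,None,fx=3.8,fy=3.8,interpolation=cv2.INTER_CUBIC)
for i in range(0,210,20): cv2.putText(b,str(260+i),(int(i*3.8),10),0,.35,(0,255,255));cv2.line(b,(int(i*3.8),12),(int(i*3.8),18),(0,255,255))
for i in range(10,120,20): cv2.putText(b,str(170+i),(0,int(i*3.8)),0,.35,(0,255,255));cv2.line(b,(24,int(i*3.8)),(30,int(i*3.8)),(0,255,255))
cv2.imwrite("pics/topc.png",b)
a=cv2.imread("pics/scene0.png")[165:310,210:375]
cv2.imwrite("pics/scenec.png",cv2.resize(a,None,fx=4,fy=4,interpolation=cv2.INTER_CUBIC))
E
```

```text
(no output)
```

View pics/topc.png

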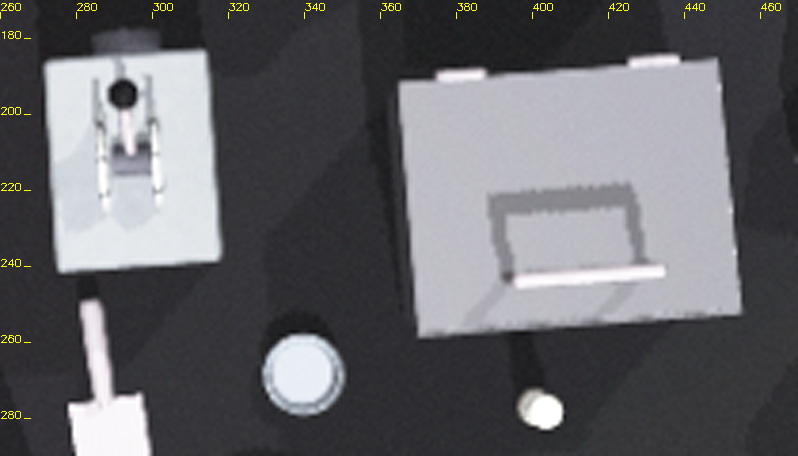

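View pics/scenec.png

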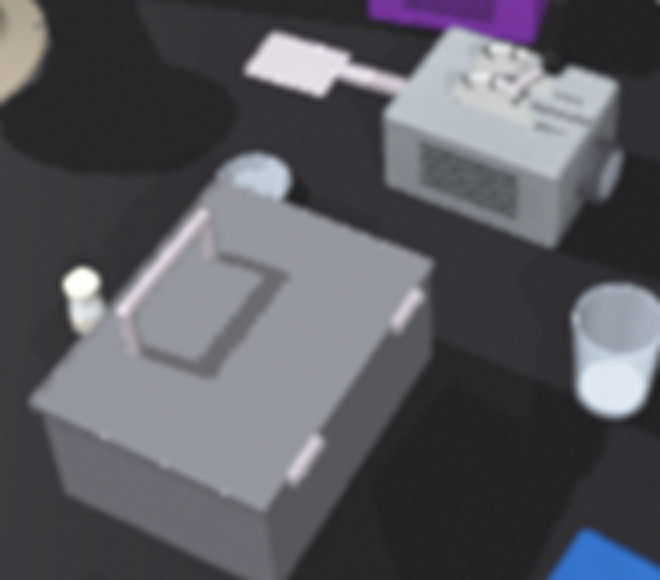

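Top view: lid corners at crop (399,82), (718,59), (741,313), (419,338). Lamp top corners are at (44,61), (208,50), (221,259), (58,272), the ball at (123,95) and the handle bar from (513,281) to (664,270). Petri is at (304,374), vial at (540,410).

```bash
cat > h.py <<'E'
import numpy as np, cv2
from bench import ctrl, viewer
def ray(c,px):
    p=cv2.undistortPoints(np.array(px,float).reshape(-1,1,2),c["K"],np.array(c["dist"]))[:,0]
    return np.c_[p,np.ones(len(p))]@np.array(c["orientation"]).T
def onz(c,px,z):
    d=ray(c,px); o=np.array(c["xyz"]); return o+d*((z-o[2])/d[:,2])[:,None]
E
python3 - <<'E'
from h import *
np.set_printoptions(precision=1,suppress=True)
c=viewer.read_camera("top"); f=lambda l:np.array(l)/3.8+[260,170]-0.37
L=onz(c,f([(399,82),(718,59),(741,313),(419,338)]),126); print(L,L.mean(0))
def yaw(q): v=q[0]+q[1]-q[2]-q[3]; return np.arctan2(v[1],v[0])
print("lid yaw",yaw(L)); M=onz(c,f([(44,61),(208,50),(221,259),(58,272)]),100);print(M,M.mean(0),yaw(M))
H=onz(c,f([(507,281),(665,270)]),174);print("handle",H,H.mean(0))
for z in(158,165): print("ball",z,onz(c,f([(123,95)]),z))
print("petri",onz(c,f([(304,374)]),10),"vial",onz(c,f([(540,410)]),60),"spat",onz(c,f([(90,300)]),3))
E
```

```text
[[ 654.   -54.4  126. ]
 [ 678.4 -317.7  126. ]
 [ 469.7 -336.3  126. ]
 [ 443.4  -73.5  126. ]] [ 561.4 -195.5  126. ]
lid yaw 0.08969803485661614
[[668.2 243.5 100. ]
 [680.4 105.  100. ]
 [504.3  90.3 100. ]
 [490.6 226.7 100. ]] [585.9 166.4 100. ] 0.08866174537227615
handle [[ 492.6 -137.   174. ]
 [ 504.  -261.6  174. ]] [ 498.3 -199.3  174. ]
ball 158 [[635.7 172.2 158. ]]
ball 165 [[635.1 171.7 165. ]]
petri [[402.7  14.7  10. ]] vial [[ 380.7 -185.5   60. ]] spat [[464.  207.3   3. ]]
```

Emit:
move_arm:
  motion:
    - [0,0,0,0,0,-6.6,0]
    - [0,0,0,0,0,-6.6,0]
    - [0,0,0,0,0,-6.6,0]
    - [0,0,0,0,0,-6.7,0]
    - [-2.5,-2.4,0,0,0,0,0]
    - [-2.5,-2.4,0,0,0,0,0]
    - [-2.5,-2.4,0,0,0,0,0]
    - [-2.5,-2.4,0,0,0,0,0]
    - [-2.5,-2.4,0,0,0,0,0]
    - [-2.5,-2.4,0,0,0,0,0]
    - [-2.5,-2.4,0,0,0,0,0]
    - [-2.5,-2.4,0,0,0,0,0]
    - [-2.5,-2.4,0,0,0,0,0]
    - [-2.5,-2.4,0,0,0,0,0]
    - [-2.5,-2.4,0,0,0,0,0]
    - [-2.5,-2.4,0,0,0,0,0]
    - [-2.5,-2.4,0,0,0,0,0]
    - [-2.5,-2.4,0,0,0,0,0]
    - [-2.5,-2.4,0,0,0,0,0]
    - [0,0,0,0,0,0,0]
  newtons: 20

```text
clock: 2.15
tcp_pos: [608.4, 184.3, 230.0]
ee_rot: [[-0.996, -0.086, -0.001], [-0.086, 0.996, -0.001], [0.001, -0.001, -1.0]]
contact_force: [-0.1, -0.0, 0.4]
finger_gap: 85.3
grasp_force: 0.0
```

Emit:
move_arm:
  motion:
    - [-1.3,-0.75,0,0,0,0,0]
    - [-1.3,-0.75,0,0,0,0,0]
    - [0,0,0,0,0,0,0]
    - [0,0,0,0,0,0,0]

```text
clock: 2.55
tcp_pos: [632.6, 175.1, 231.0]
ee_rot: [[-0.996, -0.09, -0.001], [-0.09, 0.996, 0.0], [0.001, 0.0, -1.0]]
contact_force: [-0.1, 0.7, -0.4]
finger_gap: 85.2
grasp_force: 0.0
```

```bash
python3 - <<'E'
from h import *
c=viewer.read_camera("wrist"); cv2.imwrite("pics/w1.png",c["frame"][:,:,::-1]); import pickle; pickle.dump(c,open("w1.pkl","wb"))
print(c["K"][0],c["xyz"],c["orientation"],ctrl.state()["tcp_pos"])
E
```

```text
[347.89110997   0.         315.28895626] [564.84715599 168.98545479 374.08741651] [[-0.09022536  0.95843094  0.27068341]
 [ 0.99592012  0.08639737  0.02605011]
 [ 0.0015809   0.27192944 -0.96231589]] [632.49768052 175.29253152 231.22153524]
```

View pics/w1.png

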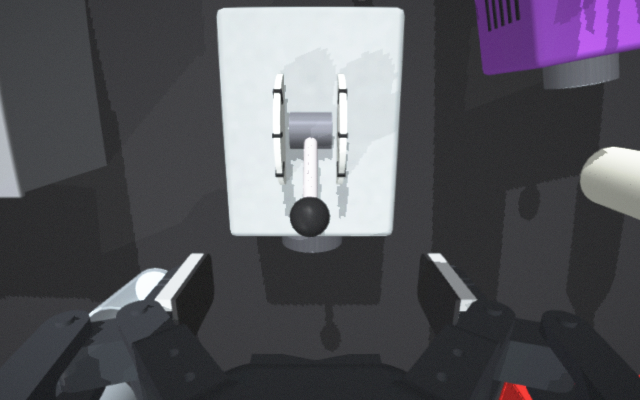

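Wrist view: ball at (310,216), between the quadrant plates. Lamp top corners are at (218,10), (404,10), (393,235) and (231,235). The upright marks on the plates are near (278,135) and (343,135).

```bash
python3 - <<'E'
from h import *
import pickle; c=pickle.load(open("w1.pkl","rb"))
np.set_printoptions(precision=1,suppress=True)
M=onz(c,[(218,10),(404,10),(393,235),(231,235)],100); print(M,M.mean(0)); v=M[2]+M[3]-M[0]-M[1];print(np.arctan2(v[1],v[0]))
for z in(158,163,168): print(onz(c,[(310,216)],z))
print(onz(c,[(278,135),(343,135)],142), onz(c,[(310,128)],107))
E
```

```text
[[506.7  93.3 100. ]
 [494.6 227.7 100. ]
 [667.9 244.9 100. ]
 [680.3 108.2 100. ]] [587.4 168.5 100. ]
0.0922552251724374
[[637.7 172.5 158. ]]
[[636.  172.4 163. ]]
[[634.4 172.3 168. ]]
[[588.8 146.8 142. ]
 [585.  189.6 142. ]] [[585.1 167.2 107. ]]
```

Emit:
move_arm:
  motion:
    - [-0.3,-0.3,1.5,0,0,0,0]
    - [0,0,2,0,0,0,0]
    - [0,0,2,0,0,0,0]
    - [0,0,2,0,0,0,0]
    - [0,0,1.3,0,0,0,0]
    - [0,0,0,0,0,0,0.3]
    - [0,0,0,0,0,0,0.6]
    - [0,0,0,0,0,0,1]
    - [0,0,0,0,0,0,1]
    - [0,0,0,0,0,0,1]
    - [0,0,0,0,0,0,1]
    - [0,0,0,0,0,0,1]
    - [0,0,0,0,0,0,1]
  newtons: 20

```text
clock: 3.9
tcp_pos: [637.2, 171.8, 144.1]
ee_rot: [[-0.996, -0.089, 0.002], [-0.089, 0.996, 0.0], [-0.002, -0.0, -1.0]]
contact_force: [2.8, -1.6, 5.2]
finger_gap: 24.5
grasp_force: 19.6
```

Emit:
move_arm:
  motion:
    - [0.62,0,-0.45,0,0,0,1]
    - [0.69,0,-0.41,0,0,0,1]
    - [0.72,0,-0.33,0,0,0,1]
    - [0.76,0,-0.26,0,0,0,1]
    - [0.7,0,-0.17,0,0,0,1]
    - [0.75,0,-0.1,0,0,0,1]
    - [0.76,0,-0.04,0,0,0,1]
    - [0,0,0,0,0,0,1]
    - [0,0,0,0,0,0,1]

```text
clock: 4.8
tcp_pos: [586.2, 167.3, 160.9]
ee_rot: [[-0.996, -0.09, -0.001], [-0.09, 0.996, -0.0], [0.001, -0.0, -1.0]]
contact_force: [-1.5, -3.0, 2.1]
finger_gap: 24.6
grasp_force: 20.0
```

```bash
python3 - <<'E'
from h import *
import pickle
c=viewer.read_camera("wrist"); pickle.dump(c,open("w2.pkl","wb"))
a=cv2.resize(c["frame"][:,:,::-1][100:400,170:470],None,fx=2,fy=2,interpolation=cv2.INTER_CUBIC)
cv2.imwrite("pics/w2.png",a)
print(c["xyz"])
E
```

```text
[518.46408699 161.21369654 304.00614555]
```

View pics/w2.png

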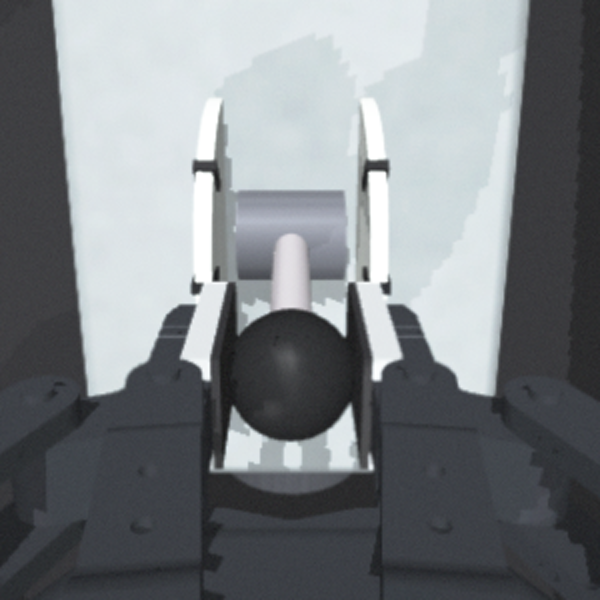

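The ball is held at crop (292,374), i.e. pixel (316,287). The quadrant marks show at crop (207,286)/(374,286) for upright and (207,166)/(374,166) for the off end.

```bash
python3 - <<'E'
from h import *
import pickle; c=pickle.load(open("w2.pkl","rb"))
np.set_printoptions(precision=1,suppress=True)
print("ball",onz(c,[(316,287)],180)); m=onz(c,[(273.5,243),(357,243)],142);print("mark0",m.mean(0))
m=onz(c,[(273.5,183.2),(357,183.2)],100+42*np.cos(.75));print("mark-",m.mean(0),"pivot x",m.mean(0)[0]+42*np.sin(.75))
print(onz(c,[(316,218)],112))
E
```

```text
ball [[589.9 168.1 180. ]]
mark0 [587.1 167.6 142. ]
mark- [559.  165.  130.7] pivot x 587.6022390007961
[[584.  167.8 112. ]]
```

Emit:
move_arm:
  motion:
    - [0.2,0,0,0,0,0,1]
    - [0,0,0,0,0,0,1]
    - [0,0,0,0,0,0,0.5]
    - [0,0,0,0,0,0,0]
    - [0,0,0,0,0,0,0]
    - [0,0,0,0,0,0,0]
    - [0,0,-1.5,0,0,0,0]
    - [0,0,-3,0,0,0,0]
    - [0,0,-3,0,0,0,0]
    - [0,0,-2,0,0,0,0]
    - [0,0,0,0,0,0,0]
    - [0,0,0,0,0,0,0]

```text
clock: 6.05
tcp_pos: [584.5, 167.3, 255.3]
ee_rot: [[-0.996, -0.09, -0.001], [-0.09, 0.996, 0.0], [0.001, 0.0, -1.0]]
contact_force: [0.0, -1.6, -0.5]
finger_gap: 85.7
grasp_force: 0.0
```

```bash
python3 - <<'E'
from h import *
import pickle
c=viewer.read_camera("wrist"); pickle.dump(c,open("w3.pkl","wb"))
a=cv2.resize(c["frame"][:,:,::-1][80:280,210:410],None,fx=3,fy=3,interpolation=cv2.INTER_CUBIC)
cv2.imwrite("pics/w3.png",a)
E
```

```text
(no output)
```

View pics/w3.png

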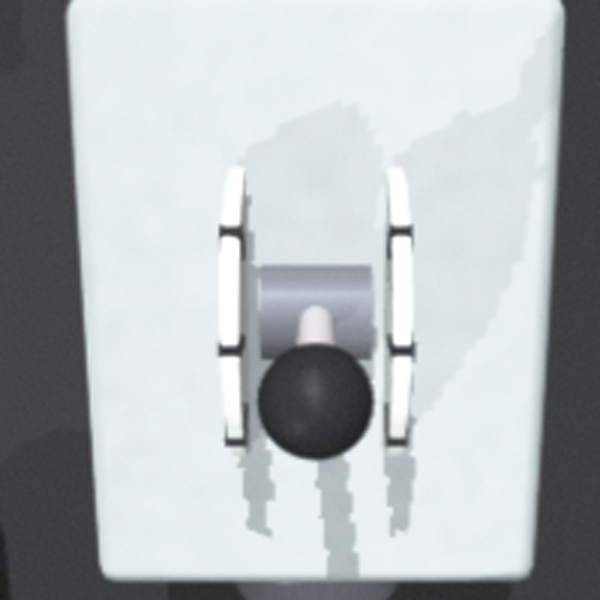

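The ball is at crop (316,401), the upright marks at row 351, and the end marks at rows 232 and 440.

```bash
python3 - <<'E'
from h import *
import pickle; c=pickle.load(open("w3.pkl","rb"))
np.set_printoptions(precision=2,suppress=True)
f=lambda p:np.array(p)/3+[210,80]-.33
B=onz(c,f([(316,401)]),180)[0]
m0=onz(c,f([(231,351),(401,351)]),142).mean(0)
a=onz(c,f([(231,232),(401,232)]),100+42*np.cos(.75)).mean(0); b=onz(c,f([(231,440),(401,440)]),100+42*np.cos(.75)).mean(0)
print(B,m0,a,b,(a+b)/2); u=np.array([.996,.09,0]); print((B-m0)@u/80,(B-(a+b)/2)@u/80)
E
```

```text
[588.28 167.79 180.  ] [587.38 167.74 142.  ] [558.74 165.16 130.73] [615.58 170.29 130.73] [587.16 167.73 130.73]
0.011221816516624045 0.013925552815896752
```

Emit:
move_arm:
  motion:
    - [0,0,0,0,0,7.5,0]
    - [0,0,0,0,0,7.5,0]
    - [0,0,0,0,0,7.5,0]
    - [0,0,0,0,0,7.5,0]
    - [0,0,0,0,0,7.5,0]
    - [0,0,0,0,0,7.5,0]
    - [0,0,0,0,0,7.5,0]
    - [0,0,0,0,0,7.5,0]
    - [0,0,0,0,0,7.5,0]
    - [0,0,0,0,0,7.5,0]
    - [0,0,0,0,0,7.5,0]
    - [0,0,0,0,0,7.5,0]
    - [-3.5,-1.2,0,0,0,0,0]
    - [-3.5,-1.2,0,0,0,0,0]
    - [-3.5,-1.2,0,0,0,0,0]
    - [-3.5,-1.2,0,0,0,0,0]
    - [-3.5,-1.2,0,0,0,0,0]
    - [-3.5,-1.2,0,0,0,0,0]
    - [-3.5,-1.2,0,0,0,0,0]
    - [-3.5,-1.2,0,0,0,0,0]

```text
clock: 8.1
tcp_pos: [513.3, -121.4, 254.5]
ee_rot: [[-0.09, 0.996, -0.002], [0.996, 0.09, 0.001], [0.001, -0.002, -1.0]]
contact_force: [1.1, 0.3, -0.2]
finger_gap: 85.2
grasp_force: 0.0
```

Emit:
move_arm:
  motion:
    - [-3,-1.2,0,0,0,0,0]
    - [-3,-1.2,0,0,0,0,0]
    - [0,0,0,0,0,0,0]
    - [0,0,0,0,0,0,0]

```text
clock: 8.5
tcp_pos: [495.3, -182.2, 254.8]
ee_rot: [[-0.088, 0.996, -0.002], [0.996, 0.088, 0.002], [0.002, -0.002, -1.0]]
contact_force: [1.0, 0.9, -0.7]
finger_gap: 85.7
grasp_force: 0.0
```

```bash
python3 - <<'E'
from h import *
import pickle
c=viewer.read_camera("wrist"); pickle.dump(c,open("w4.pkl","wb"))
cv2.imwrite("pics/w4.png",c["frame"][:,:,::-1])
s=ctrl.state();print(s["joint_pos"],s["tcp_pos"])
E
```

```text
[-5.75884549e-01  3.25827680e-01  1.31236562e+00  3.27545541e-04
  1.50525184e+00 -6.65498454e-01] [ 495.5603606  -181.57216108  255.05041764]
```

View pics/w4.png

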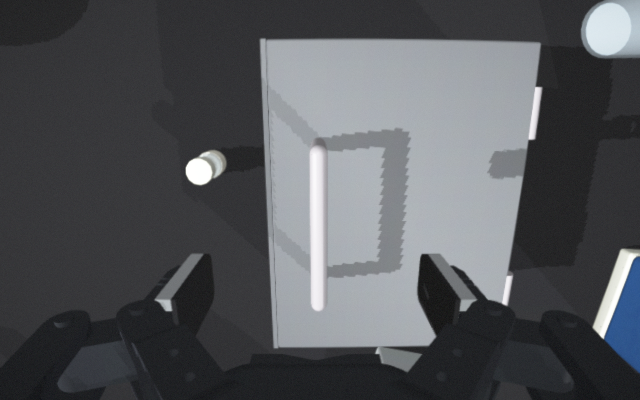

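The handle bar runs from (318,140) to (318,310), roughly centred between the fingers. The vial, at (205,168), is clear.

```bash
python3 - <<'E'
from h import *
import pickle; c=pickle.load(open("w4.pkl","rb"))
np.set_printoptions(precision=1,suppress=True)
H=onz(c,[(318,140),(318,310)],173);print(H,H.mean(0)); d=H[0]-H[1];print(np.arctan2(-d[0],d[1]))
R=np.array(ctrl.state()["ee_rot"]); print(R.T@(H.mean(0)-ctrl.state()["tcp_pos"]))
L=onz(c,[(262,40),(540,43),(275,348)],126);print(L)
E
```

```text
[[ 493.9 -137.2  173. ]
 [ 505.2 -261.6  173. ]] [ 499.6 -199.4  173. ]
0.09093589110402814
[-18.3   2.5  82. ]
[[ 447.4  -73.1  126. ]
 [ 653.8  -53.8  126. ]
 [ 472.1 -337.3  126. ]]
```

Emit:
move_arm:
  motion:
    - [-0.9,0.1,1.2,0,0,0,0]
    - [-0.9,0.1,2,0,0,0,0]
    - [0,0,2,0,0,0,0]
    - [0,0,2,0,0,0,0]
    - [0,0,2,0,0,0,0]
    - [0,0,1,0,0,0,0]
    - [0,0,0,0,0,0,0.3]
    - [0,0,0,0,0,0,0.6]
    - [0,0,0,0,0,0,1]
    - [0,0,0,0,0,0,1]
    - [0,0,0,0,0,0,1]
    - [0,0,0,0,0,0,1]
    - [0,0,0,0,0,0,1]
    - [0,0,0,0,0,0,1]
    - [0,0,0,0,0,0,1]
  newtons: 35

```text
clock: 10.05
tcp_pos: [498.8, -200.0, 154.5]
ee_rot: [[-0.09, 0.996, -0.001], [0.996, 0.09, -0.001], [-0.0, -0.001, -1.0]]
contact_force: [-4.9, 0.1, 4.7]
finger_gap: 10.2
grasp_force: 34.3
```

Emit:
move_arm:
  motion:
    - [0,0.26,-0.71,0,0,0,1]
    - [0,0.26,-0.71,0,0,0,1]
    - [0,0.32,-0.69,0,0,0,1]
    - [0,0.32,-0.68,0,0,0,1]
    - [0,0.37,-0.66,0,0,0,1]
    - [0,0.38,-0.65,0,0,0,1]
    - [0,0.43,-0.62,0,0,0,1]
    - [0,0.44,-0.62,0,0,0,1]
    - [0,0,0,0,0,0,1]
    - [0,0,0,0,0,0,1]

```text
clock: 11.05
tcp_pos: [525.0, -197.5, 207.7]
ee_rot: [[-0.089, 0.996, -0.005], [0.996, 0.089, -0.0], [0.0, -0.005, -1.0]]
contact_force: [-12.5, -1.5, 5.8]
finger_gap: 10.7
grasp_force: 34.4
```

Emit:
move_arm:
  motion:
    - [0,0.4,-0.58,0,0,0,1]
    - [0,0.4,-0.58,0,0,0,1]
    - [0,0.5,-0.54,0,0,0,1]
    - [0,0.5,-0.53,0,0,0,1]
    - [0,0.55,-0.49,0,0,0,1]
    - [0,0.55,-0.48,0,0,0,1]
    - [0,0.6,-0.44,0,0,0,1]
    - [0,0.6,-0.43,0,0,0,1]
    - [0,0.6,-0.38,0,0,0,1]
    - [0,0.65,-0.37,0,0,0,1]
    - [0,0,0,0,0,0,1]
    - [0,0,0,0,0,0,1]

```text
clock: 12.25
tcp_pos: [579.4, -192.6, 257.3]
ee_rot: [[-0.089, 0.996, -0.001], [0.996, 0.089, -0.001], [-0.001, -0.001, -1.0]]
contact_force: [-8.9, 0.3, 11.3]
finger_gap: 10.8
grasp_force: 35.6
```

```bash
python3 - <<'E'
from h import *
import pickle
out=[]
for n,(r0,r1,c0,c1) in {"top":(150,290,260,470),"scene":(130,310,200,370)}.items():
    c=viewer.read_camera(n); pickle.dump(c,open(n+"5.pkl","wb"))
    cv2.imwrite(f"pics/{n}5.png",cv2.resize(c["frame"][r0:r1,c0:c1,::-1],None,fx=3.3,fy=3.3,interpolation=cv2.INTER_CUBIC))
    out.append(cv2.imread(f"pics/{n}5.png"))
E
```

```text
(no output)
```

View pics/scene5.png

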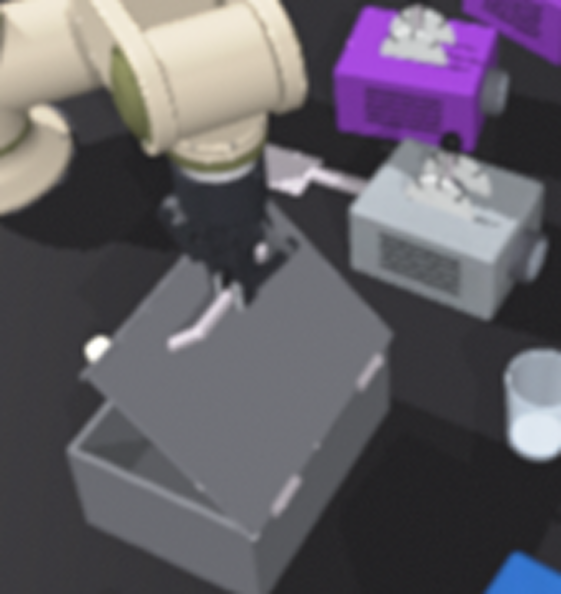

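Scene view: the lid is raised and held. Its free front-right corner is at crop (86,377) and the hinge-right corner at (257,533). The dimmer ball still stands above the lamp, upright. I'll check the angle from the top view as well.

View pics/top5.png

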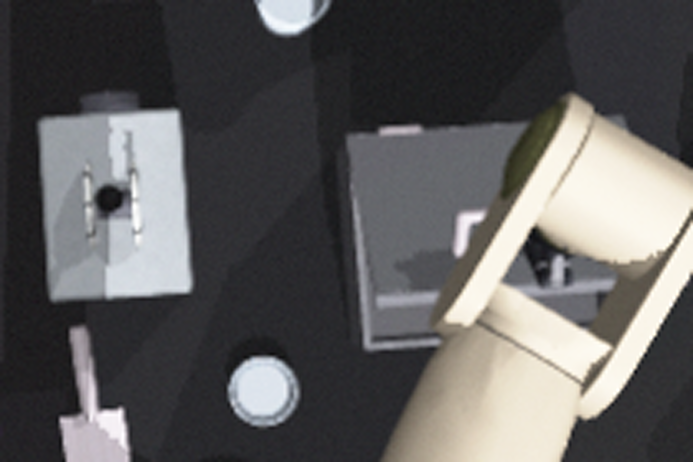

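```bash
python3 - <<'E'
from h import *
import pickle; c=pickle.load(open("scene5.pkl","rb"))
from scipy.optimize import minimize_scalar
u=np.array([.996,.0897,0]);v=np.array([-.0897,.996,0]);z=np.array([0,0,1.])
def proj(P): 
    R=np.array(c["orientation"]); return cv2.projectPoints(np.array(P,float).reshape(-1,1,3),cv2.Rodrigues(R.T)[0],-R.T@np.array(c["xyz"]),c["K"],np.array(c["dist"]))[0][:,0]
hinge=np.array([662.,-185.5,120])
def pt(x,y,h,t): return hinge+u*(x*np.cos(t)+h*np.sin(t))+v*y+z*(-x*np.sin(t)+h*np.cos(t))
print("shut corner",proj(pt(-203,-133,6,0)),"seen 217.1,265.1"); print("rear",proj(pt(3,-133,6,0)),"seen",np.array([268,510])/4+[209.6,164.6])
for d in (38,40,42,44,45,46,48): print(d,proj([pt(-203,-133,6,np.radians(d)),pt(-165,-55,52,np.radians(d)),pt(3,-133,6,np.radians(d))]).round(1).tolist())
g=lambda a:np.array(a)/3.3+[199.65,129.65]
print("seen",g((86,377)),g((198,330)),g((257,533)))
E
```

```text
shut corner [[217.59834349 265.05843343]] seen 217.1,265.1
rear [[275.31072765 292.12874953]] seen [276.6 292.1]
38 [[223.3, 245.2], [255.9, 230.7], [276.3, 293.1]]
40 [[224.3, 244.6], [257.3, 230.6], [276.3, 293.2]]
42 [[225.4, 244.1], [258.7, 230.5], [276.4, 293.2]]
44 [[226.6, 243.6], [260.1, 230.5], [276.4, 293.3]]
45 [[227.2, 243.4], [260.9, 230.5], [276.4, 293.3]]
46 [[227.9, 243.2], [261.7, 230.5], [276.4, 293.4]]
48 [[229.2, 242.8], [263.2, 230.6], [276.4, 293.4]]
seen [225.71060606 243.89242424] [259.65 229.65] [277.52878788 291.16515152]
```

The top view shows the dimmer ball upright between its plates and the lid's front-left top corner at crop (375,293). The scene view gives about 43.4°. I'll cross-check against the top view.

```bash
python3 - <<'E'
from h import *
import pickle; c=pickle.load(open("top5.pkl","rb"))
u=np.array([.996,.0897,0]);v=np.array([-.0897,.996,0]);z=np.array([0,0,1.])
def proj(P): 
    R=np.array(c["orientation"]); return cv2.projectPoints(np.array(P,float).reshape(-1,1,3),cv2.Rodrigues(R.T)[0],-R.T@np.array(c["xyz"]),c["K"],np.array(c["dist"]))[0][:,0].round(1).tolist()
hinge=np.array([662.,-185.5,120])
def pt(x,y,h,t): return hinge+u*(x*np.cos(t)+h*np.sin(t))+v*y+z*(-x*np.sin(t)+h*np.cos(t))
print("shut",proj([pt(-203,133,6,0),pt(3,133,6,0)]),"seen 369.9,258.6 / 364.6,191.2")
for d in (40,42,44,46,48): print(d,proj([pt(-203,133,6,np.radians(d)),pt(-203,133,0,np.radians(d)),pt(3,133,6,np.radians(d))]))
g=lambda a:np.array(a)/3.3+[259.65,149.65]
print(g((375,293)),g((378,305)),g((348,134)))
# edge profile along column near x=400 crop -> px 381
f=c["frame"].mean(2); print(f[230:258,380:386].mean(1).round().astype(int).tolist())
E
```

```text
shut [[369.2, 257.1], [364.1, 191.5]] seen 369.9,258.6 / 364.6,191.2
40 [[373.1, 241.5], [373.0, 242.9], [363.9, 190.6]]
42 [[373.2, 239.9], [373.1, 241.3], [363.9, 190.6]]
44 [[373.2, 238.1], [373.2, 239.6], [363.9, 190.6]]
46 [[373.3, 236.3], [373.2, 237.8], [363.9, 190.5]]
48 [[373.4, 234.4], [373.3, 236.0], [363.9, 190.5]]
[373.28636364 238.43787879] [374.19545455 242.07424242] [365.10454545 190.25606061]
[82, 82, 89, 95, 96, 98, 97, 102, 121, 146, 167, 163, 141, 112, 111, 112, 112, 111, 111, 111, 105, 79, 67, 123, 145, 90, 42, 41]
```

Emit:
move_arm:
  motion:
    - [0,0.11,-0.12,0,0,0,1]
    - [0,0.11,-0.12,0,0,0,1]
    - [0,0,0,0,0,0,1]
    - [0,0,0,0,0,0,1]
    - [0,0,0,0,0,0,1]
    - [0,0,0,0,0,0,1]

```text
clock: 12.95
tcp_pos: [581.6, -192.3, 258.6]
ee_rot: [[-0.089, 0.996, -0.002], [0.996, 0.089, -0.0], [-0.0, -0.002, -1.0]]
contact_force: [-6.0, 0.8, 5.2]
finger_gap: 10.5
grasp_force: 35.0
```

```bash
python3 - <<'E'
from h import *
import pickle
c=viewer.read_camera("top");f=c["frame"].mean(2); print(f[232:248,380:386].mean(1).round().astype(int).tolist())
# scene: corner shift vs previous
d=viewer.read_camera("scene")["frame"].mean(2)[:,:,None][...,0]; p=pickle.load(open("scene5.pkl","rb"))["frame"].mean(2)
w=(slice(236,254),slice(219,237)); print(cv2.phaseCorrelate(p[w]-p[w].mean(),d[w]-d[w].mean()))
s=ctrl.state(); print(s["clock"],s["tcp_pos"],s["contact_force"],s["qd"].round(4) if hasattr(s["qd"],"round") else s["qd"])
E
```

```text
[92, 94, 95, 95, 95, 107, 140, 168, 168, 149, 117, 111, 113, 112, 111, 112]
((-0.26370210012736095, -0.08199830629482285), 0.8713921076547764)
13.05 [ 581.61810938 -192.33493855  258.5679911 ] [-6.4340307   0.50498082  4.60580224] [ 0.0016  0.002   0.0008  0.0016 -0.0004  0.0005]
```

```bash
python3 -c "
from bench import ctrl
print(ctrl.sign_off())"
```

```text
the job is handed in; nothing more can be done
None
```

I set the dimmer upright first (within about 0.01 rad), then lifted the lid to about 45° (44.5–45.3° by my measurements); the gripper was holding it there when I handed the job in at 13 s; the verdict wasn't shown.

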